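# Wind the screw lift stage up to its pointer

## Robot

A 7-joint arm with a two-finger parallel gripper is mounted at the origin on a cart in front of the work surface, level with it; the furniture and walls round the work are solid. World frame = base frame: x ahead of the robot, y to its left, z up, the work surface at z = 0. Lengths are in m, angles in rad, forces in N, time in s.
With the tool pointing down it reaches from about 0.4 to 0.85 m from the base axis. Payload 4.4 kg.
Tool frame: the origin (TCP) lies midway between the tips of the shut fingers; the grasp point (between the pads) lies 19 mm behind it; z points along the fingers, y is the line along which they close (so a half turn about z gives the same grasp; the last joint's range is limited). The gripper opens to 94 mm and grips with 3 to 60 N. Pads are 16 mm wide; open, the fingers measure 119 mm over their backs; the gripper's body (75 mm by 177 mm) begins 78 mm behind the grasp point.
Start: joints at [-1.228, 0.628, 0.038, 1.517, -0.027, 0.996, -0.02], TCP at [0.258, 0.596, 0.205] pointing down, gripper open.
Joint ranges: [-3.06, 3.06], [-0.37, 2.12], [-1.25, 1.32], [0.18, 2.47], [-1.1, 4.24], [0.23, 1.98], [-2.94, 2.94]. Speed limits (rad/s): [2.57, 2.57, 3.14, 3.14, 3.14, 3.14, 3.14].

## Interface

Orientations are given as a unit quaternion [x, y, z, w].
In Python, from cell import status, viewer, ticket, search_frame, landmark_of gives the robot as it stands. The module is installed in compiled form; this text tells all that it offers.
- The arm moves only by the tool apply_moves, never from a script. Its argument "commands" is one flat list of numbers, 5 for each row, row after row: the shift along the tool's x, y, z in m, then the turn about the tool's z in degrees, then the closure in counts, from 0 (fully open) to 255 (shut). A call has 1 to 12 rows; each row shifts and turns the commanded pose from where the row before left it, along the tool's axes as they then stand; what a row does not reach is not made up. A row lasts 1/10 s, in which the tool goes at most 50 mm and 8.59 degrees, less where a joint would pass 70% of its speed; a pose out of reach is approached as far as the arm can. A call with a gripper value outside its range is refused whole. The fingers move at their own pace and stop on an object; "squeeze" is the grip in N (left out, the last holds). Time passes only in rows, so rows that do not move let the fingers close. It gives the time, the measured TCP pose, the force, the opening and the grip force at its end, in the units of the state.
- status.observe(): the state, without advancing time (a new reading comes with each control period).
- viewer.get_image(name): name is "side" or "top" or "wrist"; returns the picture (420x560x3 uint8, red, green, blue); there is no depth.
- viewer.get_calibration(name): a dict with "vertical_fov" (degrees; the focal length in pixels is half the picture's height over the tangent of half this angle, whatever the lens; pixels are square), "cx", "cy" (the principal point, pixels), "origin" and "rotation" of the camera in the world. Camera axes: x right, y up, looking along -z (the intrinsics and any distortion apply to the point x, -y, -z); pixel columns grow to the right and rows downward; lengths in m; the calibration is good to about 2 mm. The wrist camera is an equidistant fisheye: a pixel r from the principal point sees the ray r / f radians off the axis. A picture is of the moment at which its call begins: read the wrist's pose just before it. get_calibration takes no time and is no camera call; for the wrist camera it gives the pose at the moment of the call.
- ticket.close_job(): hands the job in; it is judged then, once.
Trained networks look in the newest picture that a camera, given by its name, has taken for a name from the list of things; names that differ only in an ending like _2 or _b are one class to them, and where a whole thing is asked for, a point or a joint stands for the part that bears it (a point fixed in the world has none). Each returns a list of dicts, best first, with "conf" (0 to 1); they miss things now and then, are a little off and sometimes report something else, mostly with a low value. They report only what shows in the picture. A call takes as long as a camera call.
- search_frame(camera, name): "extent" ([left, top, right, bottom] in pixels, round what is visible of it).
- landmark_of(camera, name): "pixel" ([column, row] in pixels: a listed point, or the origin of a listed thing).
The state is a dict: "time_s": time; "joints": joint angles; "joint_velocities": joint speeds; "joint_torque": joint torques, N m; "eef_pos": TCP position; "ee_rot": TCP orientation; "wrist_force": force on the tool from outside, world axes, zero at the start; "wrist_torque": the same for the moment, N m; "gripper_width": finger opening in m; "grasp_force": force on a finger pad.
Only numpy, scipy, OpenCV 4.12 (cv2) and the standard library are available. Lean on these libraries where they do the work, as an engineer would, in place of code of your own. Each camera call takes 0.05 s, during which the arm holds its last target. There are 200 camera calls.

## Task

Take the crank with the red grip, fit it down fully onto the brass square on top of the lift stage's spindle, and wind it clockwise (seen from above) until the top face of the platform with the dish is level with the red pointer on the scale post. Then let go and leave the crank sitting fully down on the square.

Things in the scene. Friction and masses are not known exactly. Their poses are not given: they have to be found in the camera images.
- crank: Steel crank, red grip, 150 g, lying flat (a black-gripped one with too small a socket is a bystander). Origin: socket centre on the flat underside, z up. 18 mm square socket, sides along x and y, through a 36 mm wide, 20 mm high hub. Arm 12 mm high along +x to the upright grip at x = 50 mm: 18 mm thick, 15 to 62 mm above the underside; it revolves with slight friction. Counterweight to x = -49 mm.
- drive (a point): On the fixed lift stage's upright spindle: its axis at the dark shoulder (36 mm wide, 111 mm up) where the crank's underside rests; z up, turns with it. A 14 mm brass square, sides along x and y, rises 16 mm, then an 8 mm round taper. Crank fits any of 4 ways, 20 degrees play. Clockwise from above lifts the platform 30 mm a turn against 0.15 N m; it stays put. All else on the stage is lower.
- platform_top (a point): Middle of the top face of the aluminium platform (90 x 90 mm) beside the spindle, with an open clear petri dish standing on it; the face starts 45 mm above the trolley top and can rise 48 mm.
- pointer (a point): Red pointer clip (24 x 14 x 8 mm) on the thin scale post at the platform's edge far from the spindle. The point is the clip's middle, at the height to which the platform's top face must come: 25 to 40 mm above its start. The clip stays where it is unless pushed.

How it is judged:
On the way, in this order (a step that is already met when the one before it is completed fails the run):
1. the crank with the red grip is fitted fully down on the spindle's square, the platform still low (horizontal distance between crank and drive below 0.006 m and z of crank in the frame of drive between -0.006 and 0.006 m and angle between crank's own z axis and vertical below 0.2 rad and z of platform_top in the frame of pointer below -0.012 m), for 0.1 s.
2. with the crank on the square, the platform's top face has been wound level with the pointer (horizontal distance between crank and drive below 0.008 m and z of crank in the frame of drive below 0.012 m and z of platform_top in the frame of pointer between -0.01 and 0.01 m), for 0.2 s.
At the end, for the whole second after the job is handed in: The platform's top face is within 10 mm of the pointer's height, and the crank with the red grip sits on the spindle's square (within 6 mm of its axis and of its shoulder, tilted less than 0.2 rad), at rest (horizontal distance between crank and drive below 0.006 m and z of crank in the frame of drive between -0.006 and 0.006 m and angle between crank's own z axis and vertical below 0.2 rad and z of platform_top in the frame of pointer between -0.01 and 0.01 m and linear speed of crank below 0.02 m/s); the robot touches nothing.
It fails at once if the pointer is pushed along its post by more than 6 mm (distance of pointer from where it was at the start of the episode above 0.006 m).
It also fails if it takes over 58 s, if anything falls off the work surface, if the arm or the gripper's body presses on something with over 40 N, if the wrist force passes 120 N, or if a joint passes its speed limit or range.

## Working session

There is one attempt and no reset: what is moved stays moved. The work goes in short steps, Python scripts to look and compute and a tool call to move; the robot and the scene stay as the last step left them, time stands still between calls to the robot, and variables do not carry over. Pictures are saved under pics/ and viewed, at most 10 in all, crops included, and the job is handed in when it is done.

Besides the shell and the picture viewer there is one more tool, called after "Request:" by a JSON object that holds its "name" and its "arguments". apply_moves: Moves the arm, as the interface text tells. Its arguments: {"type":"object","properties":{"commands":{"type":"array","items":{"type":"number"}},"squeeze":{"type":"number"}},"required":["commands"]}

```bash
mkdir -p pics
cat > h.py <<'E'
import numpy as np,cv2
from cell import status,viewer,ticket,search_frame,landmark_of
def ray(cam,px,cal=None):
    c=cal or viewer.get_calibration(cam); f=210/np.tan(np.radians(c['vertical_fov'])/2)
    u=(px[0]-c['cx'])/f; v=(px[1]-c['cy'])/f
    if cam=='wrist':
        r=np.hypot(u,v); s=np.sin(r)/r if r>1e-9 else 1; d=np.array([u*s,-v*s,-np.cos(r)])
    else: d=np.array([u,-v,-1.])
    R=np.array(c['rotation']).reshape(3,3); d=R@d
    return np.array(c['origin']),d/np.linalg.norm(d)
def atz(cam,px,z,cal=None):
    o,d=ray(cam,px,cal); return o+d*(z-o[2])/d[2]
def tri(rs):
    A=np.zeros((3,3));b=np.zeros(3)
    for o,d in rs:
        P=np.eye(3)-np.outer(d,d);A+=P;b+=P@o
    p=np.linalg.solve(A,b); return p,[np.linalg.norm((np.eye(3)-np.outer(d,d))@(p-o)) for o,d in rs]
def save(cam,n,img=None):
    img=viewer.get_image(cam) if img is None else img
    cv2.imwrite('pics/'+n,img[:,:,::-1]); return img
E
python3 - <<'E'
from h import *
for cam in ['side','top','wrist']:
    save(cam,cam+'1.png'); c=viewer.get_calibration(cam); print(cam,c['vertical_fov'],c['cx'],c['cy'],np.round(c['origin'],3),np.round(c['rotation'],2).tolist(),[k for k in c])
    for n in ['crank','drive','platform_top','pointer']:
        print(n,[(np.round(d['pixel']).tolist(),round(d['conf'],2)) for d in landmark_of(cam,n)],[(np.round(d['extent']).tolist(),round(d['conf'],2)) for d in search_frame(cam,n)])
a=cv2.imread('pics/side1.png');b=cv2.imread('pics/top1.png')
print(status.observe())
E
```

```text
side 48.64517213513476 278.91719601876696 215.3947275814394 [ 0.505 -0.642  0.453] [0.53, -0.01, -0.03, 0.85] ['vertical_fov', 'cx', 'cy', 'origin', 'rotation']
crank [([258.0, 264.0], 0.98)] [([226.0, 232.0, 284.0, 270.0], 0.95)]
drive [([249.0, 165.0], 0.82)] [([240.0, 153.0, 257.0, 198.0], 0.71)]
platform_top [([268.0, 210.0], 0.88)] [([235.0, 195.0, 296.0, 226.0], 0.88)]
pointer [([278.0, 205.0], 0.64)] [([267.0, 206.0, 282.0, 206.0], 0.41)]
top 51.98083357066126 275.12446155011344 207.89173706562974 [0.478 0.136 0.93 ] [-0.02, 0.03, 0.71, -0.71] ['vertical_fov', 'cx', 'cy', 'origin', 'rotation']
crank [([287.0, 223.0], 0.73)] [([277.0, 198.0, 296.0, 251.0], 0.73)]
drive [([169.0, 223.0], 0.74)] [([161.0, 215.0, 176.0, 232.0], 0.5)]
platform_top [([220.0, 214.0], 0.59)] [([178.0, 186.0, 251.0, 242.0], 0.65)]
pointer [([245.0, 201.0], 0.39)] []
wrist 65.70646984690485 286.5360200963545 213.96742604665323 [0.197 0.622 0.385] [-0.1, -0.06, 0.55, 0.83] ['vertical_fov', 'cx', 'cy', 'origin', 'rotation']
crank [] []
drive [] []
platform_top [] []
pointer [] []
{'time_s': 1.35, 'joints': array([-1.22781385,  0.62841579,  0.03852474,  1.51739741, -0.02699721,
        0.99627484, -0.01999837]), 'joint_velocities': array([-0.00056669, -0.00079755,  0.00113054, -0.00090565, -0.00078416,
       -0.00121265, -0.00011945]), 'joint_torque': array([-2.53645831e-04, -5.49605477e+01,  1.14337508e+00, -1.86937022e+01,
       -5.22389857e-02,  1.59497262e-02,  2.22528598e-05]), 'eef_pos': array([0.25836789, 0.59646979, 0.20546947]), 'ee_rot': array([ 2.02991583e-01,  9.79180482e-01,  1.33044244e-05, -7.06372913e-06]), 'wrist_force': array([0.12556492, 0.73417227, 0.88576863]), 'wrist_torque': array([-0.00778501,  0.04921586, -0.00922213]), 'grasp_force': 0.0, 'gripper_width': 0.09389272092176759}
```

View pics/top1.png

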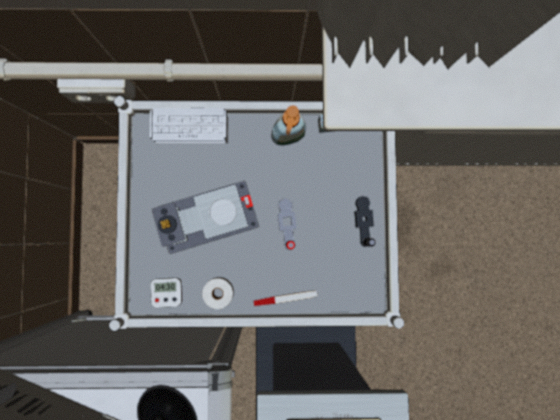

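View pics/side1.png

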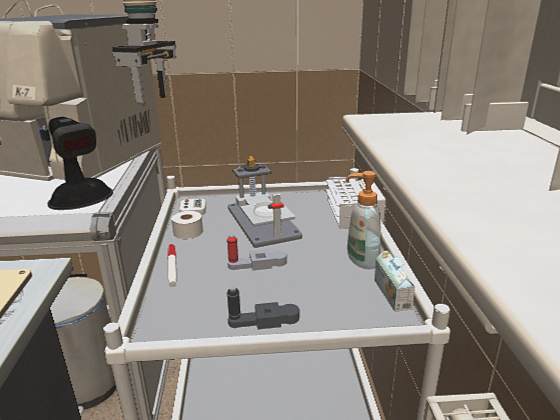

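```bash
sed -i 's/R=np.array(c.*$/R=Rot.from_quat(c["rotation"]).as_matrix(); d=R@d/; 1a from scipy.spatial.transform import Rotation as Rot' h.py
python3 - <<'E'
from h import *
P=lambda n,s,t:print(n,*[np.round(x,4) for x in tri([ray('side',s),ray('top',t)])])
P('drive',(249,165),(169,223));P('crank',(258,264),(287,223));P('plat',(268,210),(220,214));P('pointer',(275.5,206),(248,201))
print('drive z.111',atz('top',(169,223),.111),atz('side',(249,165),.111))
print('crank z0',atz('top',(287,223),.0),atz('side',(258,264),.0))
t=cv2.imread('pics/top1.png');s=cv2.imread('pics/side1.png')
a=cv2.resize(t[170:270,140:310],(800,470),interpolation=2)
cv2.imwrite('pics/c1.png',a)
# red blobs in top
for n,i in(('top',t),('side',s)):
    hsv=cv2.cvtColor(i,cv2.COLOR_BGR2HSV);m=(((hsv[...,0]<6)|(hsv[...,0]>174))&(hsv[...,1]>170)&(hsv[...,2]>80)).astype(np.uint8)
    k=cv2.connectedComponentsWithStats(m);print(n,[(q.tolist(),np.round(c,1).tolist()) for q,c in zip(k[2][1:],k[3][1:]) if q[4]>8])
# deskew crank orientation
E
```

```text
drive [0.5038 0.3199 0.1155] [0.0018 0.0018]
crank [0.5095 0.0924 0.0024] [0.0011 0.0011]
plat [0.5316 0.2317 0.0461] [0.0056 0.0056]
pointer [0.5496 0.1729 0.0815] [0.0001 0.0001]
drive z.111 [0.50576958 0.32094279 0.111     ] [0.50194327 0.33246618 0.111     ]
crank z0 [0.50846026 0.09232031 0.        ] [0.51062732 0.09644892 0.        ]
top [([247, 195, 5, 13, 27], [249.2, 202.1]), ([255, 298, 19, 7, 89], [264.5, 301.2])]
side [([271, 202, 13, 7, 39], [276.9, 204.9]), ([228, 237, 9, 5, 28], [231.7, 239.4]), ([168, 244, 8, 12, 56], [171.4, 249.4])]
```

View pics/c1.png

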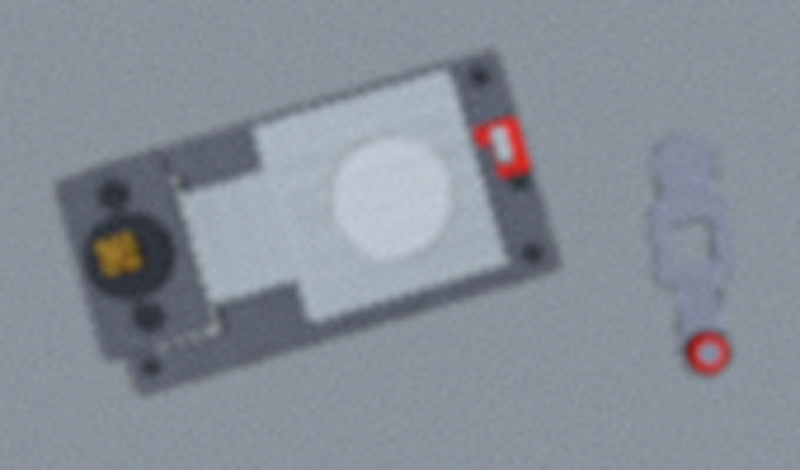

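```bash
cat >> h.py <<'E'
def plan(p,yaw=None):
    "shift in tool axes and turn (deg about tool z) to TCP p with tool-x at world yaw (deg)"
    s=status.observe(); R=Rot.from_quat(s['ee_rot']).as_matrix(); y0=np.degrees(np.arctan2(R[1,0],R[0,0]))
    d=R.T@(np.array(p)-s['eef_pos']); t=0 if yaw is None else -((yaw-y0+180)%360-180)
    print('t',round(s['time_s'],2),'yaw',round(y0,1),'tcp',np.round(s['eef_pos'],4),'shift mm',np.round(d*1000,1),'turn',round(t,1)); return d,t
E
python3 - <<'E'
from h import *
h=atz('top',(287,221),.016);g=atz('top',(290.5,244.8),.062);print(h,g,np.linalg.norm((g-h)[:2]),np.degrees(np.arctan2(*(g-h)[[1,0]])))
print(atz('top',(165.5,223.8),.127),atz('top',(167.6,224.2),.111))
plan([.507,.092,.205],180)
c=viewer.get_calibration('wrist');print(Rot.from_quat(c['rotation']).as_matrix()[:,2])
E
```

```text
[0.51218015 0.09304394 0.016     ] [0.46259613 0.08849808 0.062     ] 0.049791966480371694 -174.7617740006804
[0.50376884 0.32377278 0.127     ] [0.50351123 0.32355202 0.111     ]
t 1.35 yaw 156.6 tcp [0.2584 0.5965 0.2055] shift mm [-428.7 -364.1    0.5] turn -23.4
[-0.20740105  0.09133062  0.97398333]
```

Request:
{"name": "apply_moves", "arguments": {"commands": [-0.035,-0.03,0,0,0,-0.035,-0.03,0,0,0,-0.035,-0.03,0,0,0,-0.035,-0.03,0,0,0,-0.035,-0.03,0,0,0,-0.035,-0.03,0,0,0,-0.035,-0.03,0,0,0,-0.035,-0.03,0,0,0,-0.035,-0.03,0,0,0,-0.035,-0.03,0,0,0,-0.035,-0.03,0,0,0,-0.035,-0.03,0,0,0]}}

```text
time_s: 2.55
eef_pos: [0.5014, 0.0975, 0.2058]
ee_rot: [0.203, 0.979, 0.0, 0.0]
wrist_force: [0.6, 0.9, -0.2]
gripper_width: 0.0943
grasp_force: 0.0
```

Request:
{"name": "apply_moves", "arguments": {"commands": [0,0,0,-7,0,0,0,0,-7,0,0,0,0,-7,0,0,0,0,-7.4,0,0,0,0,0,0]}}

```text
time_s: 3.05
eef_pos: [0.5008, 0.0991, 0.2056]
ee_rot: [-0.043, 0.999, 0.0, 0.0]
wrist_force: [-0.4, -0.1, 0.2]
gripper_width: 0.0936
grasp_force: 0.0
```

Run:
```python
from h import *
plan([.512,.093,.2],185.2)
c=viewer.get_calibration('wrist')
i=save('wrist','w1.png')
for n in ['crank','drive']:
  for d in landmark_of('wrist',n): print(n,d,atz('wrist',d['pixel'],0 if n=='crank' else .111,c))
```

```text
t 3.05 yaw -175.0 tcp [0.5008 0.0991 0.2056] shift mm [-10.7  -7.    5.6] turn -0.2
crank {'pixel': [283.4, 203.6], 'conf': 0.69} [0.51132223 0.09557265 0.        ]
crank {'pixel': [360.8, 260.2], 'conf': 0.59} [0.57646705 0.2012638  0.        ]
drive {'pixel': [503.1, 241.5], 'conf': 0.61} [0.50784682 0.32720437 0.111     ]
```

View pics/w1.png

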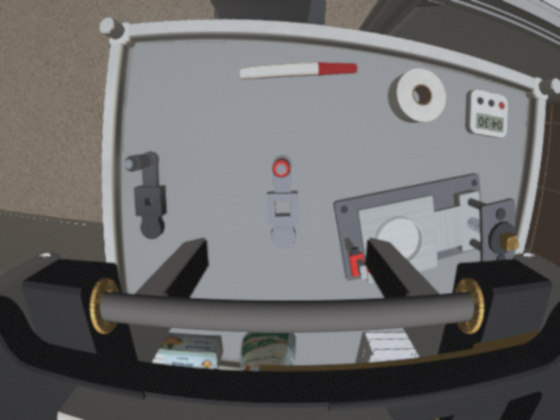

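Run:
```python
from h import *
c=viewer.get_calibration('wrist')
h=atz('wrist',(282.5,207.5),.02,c);g=atz('wrist',(281.5,168.5),.062,c);print(h,g,np.linalg.norm((g-h)[:2]),np.degrees(np.arctan2(*(g-h)[[1,0]])))
print(atz('wrist',(283,238),.01,c),atz('wrist',(503,240),.111,c),atz('wrist',(511,242),.127,c))
i=cv2.imread('pics/w1.png');cv2.imwrite('pics/w1c.png',np.hstack([cv2.resize(i[150:255,235:335],(400,420),interpolation=2),cv2.resize(i[190:290,460:555],(400,420),interpolation=2)]))
plan([.512,.094,.08],185)
```

```text
[0.51187237 0.09474862 0.02      ] [0.46349267 0.09034873 0.062     ] 0.048579356233750176 -174.80353747527482
[0.55145476 0.09843739 0.01      ] [0.50678426 0.3264234  0.111     ] [0.50408304 0.32458735 0.127     ]
t 3.2 yaw -175.2 tcp [0.5007 0.0991 0.2055] shift mm [-10.8  -6.1 125.5] turn -0.2
```

View pics/w1c.png

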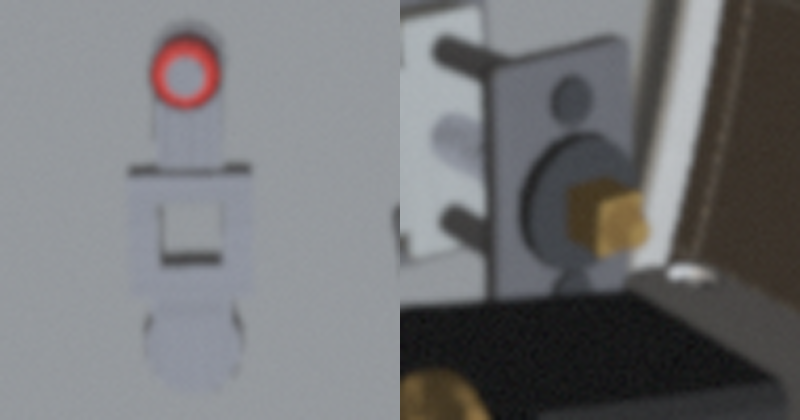

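Request:
{"name": "apply_moves", "arguments": {"commands": [-0.011,-0.0055,0.03,0,0,0,0,0.045,0,0,0,0,0.045,0,0,0,0,0.045,0,0,0,0,0.035,0,0,0,0,0,0,0]}}

```text
time_s: 3.8
eef_pos: [0.5114, 0.0945, 0.0026]
ee_rot: [-0.043, 0.999, -0.001, -0.001]
wrist_force: [0.3, 1.1, -0.0]
gripper_width: 0.0938
grasp_force: 0.0
```

Run:
```python
from h import *
plan([.512,.094,.005],185)
c=viewer.get_calibration('wrist')
i=save('wrist','w2.png');cv2.imwrite('pics/w2c.png',cv2.resize(i[100:380,150:430,::-1],(560,560),interpolation=2))
```

```text
t 3.8 yaw -175.1 tcp [0.5114 0.0945 0.0026] shift mm [-0.6 -0.6 -2.4] turn -0.1
```

View pics/w2c.png

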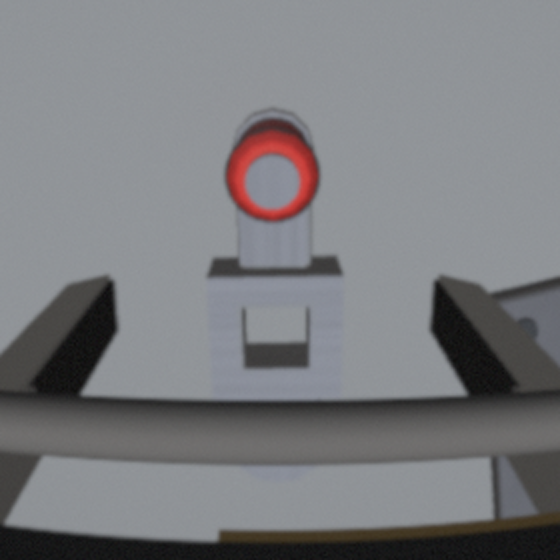

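Request:
{"name": "apply_moves", "arguments": {"commands": [0,0,-0.002,0,255,0,0,0,0,255,0,0,0,0,255,0,0,0,0,255,0,0,0,0,255,0,0,0,0,255,0,0,0,0,255], "squeeze": 40}}

```text
time_s: 4.55
eef_pos: [0.5121, 0.0946, 0.0075]
ee_rot: [-0.043, 0.999, 0.0, 0.0]
wrist_force: [0.4, 0.6, 0.4]
gripper_width: 0.0413
grasp_force: 0.0
```

Run:
```python
from h import *
s=status.observe();print(s['gripper_width'],s['grasp_force'])
plan([.504,.324,.2],None)
c=viewer.get_calibration('wrist');i=save('wrist','w3.png')
h=i.astype(int);m=((h[...,0]>110)&(h[...,1]<70)&(h[...,2]<70)).astype(np.uint8);k=cv2.connectedComponentsWithStats(m)
for q,b in zip(k[3][1:],k[2][1:]):
  if b[4]>60: print(q,b,atz('wrist',q,.06,c))
```

```text
0.04128084219413763 0.0
t 4.55 yaw -175.0 tcp [0.5121 0.0946 0.0075] shift mm [ -11.8  229.2 -192.5] turn 0
[286.19237148 181.91708126] [265 163  43  43 603] [0.46249473 0.08986376 0.06      ]
```

Request:
{"name": "apply_moves", "arguments": {"commands": [0,0,0.0035,0,255,0,0,0,0,255,0,0,0,0,255,0,0,0,0,255,0,0,0,0,255]}}

```text
time_s: 5.1
eef_pos: [0.5124, 0.0948, 0.0068]
ee_rot: [-0.044, 0.999, 0.0, 0.001]
wrist_force: [-4.5, -1.0, 29.7]
gripper_width: 0.0361
grasp_force: 40.0
```

Request:
{"name": "apply_moves", "arguments": {"commands": [0,0,-0.004,0,255,0,0,-0.03,0,255,0,0,-0.03,0,255,0,0,-0.03,0,255,0,0,-0.03,0,255,0,0,-0.03,0,255,0,0,-0.02,0,255,0,0,0,0,255,0,0,0,0,255]}}

```text
time_s: 6.0
eef_pos: [0.5116, 0.0945, 0.1773]
ee_rot: [-0.043, 0.999, -0.0, -0.0]
wrist_force: [0.1, -0.1, -2.3]
gripper_width: 0.0355
grasp_force: 40.0
```

Run:
```python
from h import *
s=status.observe();print(s['gripper_width'],s['grasp_force'])
plan([.504,.324,.2],None)
c=viewer.get_calibration('wrist');i=save('wrist','w4.png')
h=i.astype(int);m=((h[...,0]>110)&(h[...,1]<70)&(h[...,2]<70)).astype(np.uint8);k=cv2.connectedComponentsWithStats(m)
for q,b in zip(k[3][1:],k[2][1:]):
  if b[4]>60: print(q,b)
cv2.imwrite('pics/w4c.png',cv2.resize(i[130:330,190:390,::-1],(560,560),interpolation=2))
```

```text
0.035514500360284855 39.97821193188429
t 6.0 yaw -175.0 tcp [0.5116 0.0945 0.1773] shift mm [-12.3 229.3 -22.7] turn 0
[345.20325203  54.16531165] [327  49  39  11 369]
[286.31194296 181.6684492 ] [264 162  44  44 561]
```

View pics/w4c.png

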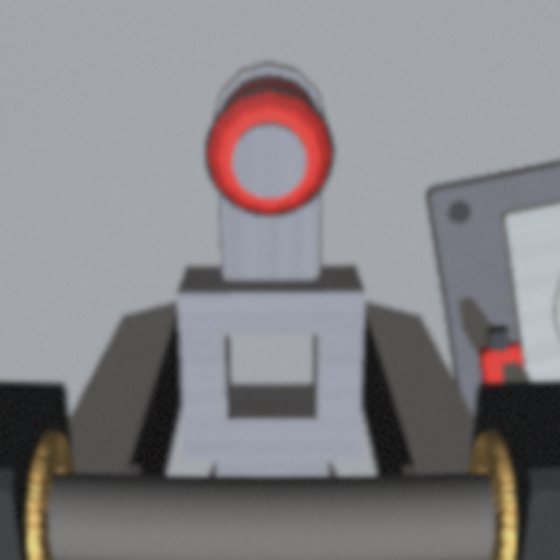

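Run:
```python
from h import *
c=viewer.get_calibration('wrist');s=status.observe();R=Rot.from_quat(s['ee_rot']).as_matrix();p=s['eef_pos']
for px,z in(((286.8,263.6),.013),((286.3,181.7),.055)): print(np.round(R.T@(atz('wrist',px,p[2]+z,c)-p)*1000,1))
plan([.56,.255,.19])
```

```text
[ -0.4  -0.2 -13. ]
[ 50.2  -0.4 -54.9]
t 6.05 yaw -175.0 tcp [0.5111 0.0944 0.1767] shift mm [-62.7 155.8 -13.5] turn 0
```

Crank centre coincides with TCP in plan; underside about 7 mm below TCP.

Request:
{"name": "apply_moves", "arguments": {"commands": [-0.012,0.03,-0.007,0,255,-0.012,0.03,-0.007,0,255,-0.012,0.03,0,0,255,-0.012,0.03,0,0,255,-0.012,0.03,0,0,255,0,0,0,0,255,0,0,0,0,255]}}

```text
time_s: 6.75
eef_pos: [0.5575, 0.2492, 0.1897]
ee_rot: [-0.044, 0.999, -0.001, -0.002]
wrist_force: [0.1, -0.9, -1.4]
gripper_width: 0.0354
grasp_force: 40.0
```

Run:
```python
from h import *
plan([.504,.324,.2],None)
c=viewer.get_calibration('wrist');i=save('wrist','w5.png')
for n,z in [('drive',.111),('pointer',.08),('platform_top',.045)]:
  for d in landmark_of('wrist',n): print(n,d,atz('wrist',d['pixel'],z,c))
# rectify metric top view at z=.127 around the drive, 1200 px/m
f=210/np.tan(np.radians(c['vertical_fov'])/2);R=Rot.from_quat(c['rotation']).as_matrix();o=np.array(c['origin'])
def rect(z,cx,cy,w,S):
  a=np.arange(w)/S-w/2/S; X,Y=np.meshgrid(cy-a,cx-a) # cols: -y, rows: -x
  v=(np.stack([Y,X,np.full_like(X,z)],-1)-o)@R; th=np.arctan2(np.hypot(v[...,0],v[...,1]),-v[...,2]);r=np.hypot(v[...,0],v[...,1])
  u=c['cx']+f*th*v[...,0]/r; w_=c['cy']-f*th*v[...,1]/r
  return cv2.remap(i,u.astype(np.float32),w_.astype(np.float32),2)[:,:,::-1]
cv2.imwrite('pics/w5c.png',np.hstack([rect(.127,.504,.324,400,5000),rect(.111,.504,.324,400,5000)]))
```

```text
t 6.75 yaw -174.9 tcp [0.5575 0.2492 0.1897] shift mm [ 46.8  79.2 -10.3] turn 0
drive {'pixel': [385.5, 166.6], 'conf': 0.88} [0.50399825 0.3253032  0.111     ]
pointer {'pixel': [383.3, 168.0], 'conf': 0.74} [0.50696171 0.33312667 0.08      ]
pointer {'pixel': [207.1, 196.5], 'conf': 0.7} [0.54800422 0.17410258 0.08      ]
```

View pics/w5c.png

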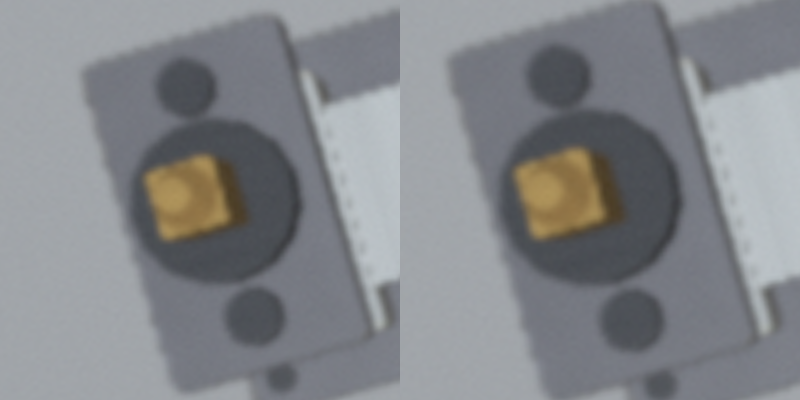

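Request:
{"name": "apply_moves", "arguments": {"commands": [0.0,0,0,-5.5,255,0.0,0,0,-5.5,255,0,0,0,0,255,0,0,0,0,255]}}

```text
time_s: 7.35
eef_pos: [0.5589, 0.2484, 0.192]
ee_rot: [-0.137, 0.991, -0.0, -0.0]
wrist_force: [0.3, -0.4, -1.7]
gripper_width: 0.0356
grasp_force: 40.0
```

Run:
```python
from h import *
plan([.5045,.3262,.15],196)
```

```text
t 7.35 yaw -164.2 tcp [0.5589 0.2484 0.192 ] shift mm [31.2 89.7 42. ] turn -0.2
```

Request:
{"name": "apply_moves", "arguments": {"commands": [0.0104,0.03,0,0,255,0.0104,0.03,0,0,255,0.0104,0.0297,0,0,255,0,0,0.018,0,255,0,0,0.018,0,255,0,0,0,0,255,0,0,0,0,255]}}

```text
time_s: 8.05
eef_pos: [0.5043, 0.3266, 0.1561]
ee_rot: [-0.138, 0.99, -0.0, -0.0]
wrist_force: [-0.3, -0.5, -1.5]
gripper_width: 0.035
grasp_force: 40.0
```

Run:
```python
from h import *
plan([.5045,.3262,.118],196)
i=save('wrist','w6.png')
cv2.imwrite('pics/w6c.png',cv2.resize(i[200:300,236:336,::-1],(560,560),interpolation=2))
```

```text
t 8.05 yaw -164.1 tcp [0.5043 0.3266 0.1561] shift mm [-0.1 -0.4 38.1] turn -0.1
```

View pics/w6c.png

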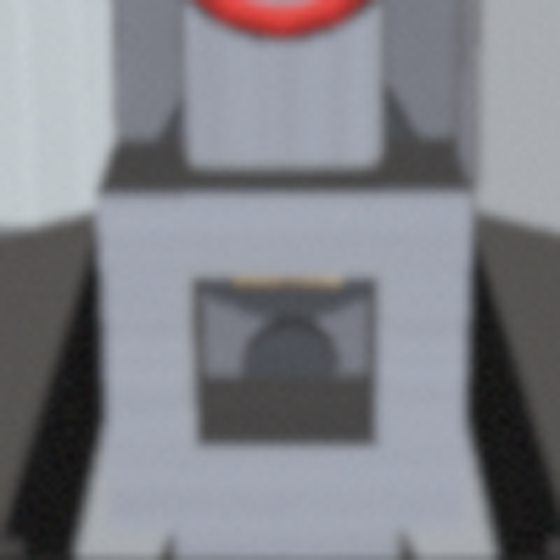

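Run:
```python
from h import *
c=viewer.get_calibration('wrist');s=status.observe();R=Rot.from_quat(s['ee_rot']).as_matrix();p=s['eef_pos']
for px,z in(((287.4,251.2),.127),((287.4,251.2),.135),((286.9,263.7),p[2]+.013)): print(np.round(R.T@(atz('wrist',px,z,c)-p)*1000,1))
```

```text
[-8.2  0.4 29.7]
[-5.4  0.4 21.7]
[ -0.4   0.1 -13. ]
```

Request:
{"name": "apply_moves", "arguments": {"commands": [-0.0006,0.0001,0.01,0,255,0,0,0.008,0,255,0,0,0.004,0,255,0,0,0.004,0,255,0,0,0,0,255]}}

```text
time_s: 8.6
eef_pos: [0.5044, 0.3269, 0.1293]
ee_rot: [-0.139, 0.99, -0.0, -0.001]
wrist_force: [0.6, -1.1, -1.6]
gripper_width: 0.0355
grasp_force: 40.0
```

Request:
{"name": "apply_moves", "arguments": {"commands": [0,0,0.004,0,255,0,0,0.004,0,255,0,0,0.002,0,255,0,0,0,0,255]}}

```text
time_s: 9.0
eef_pos: [0.5045, 0.327, 0.1196]
ee_rot: [-0.139, 0.99, -0.0, -0.0]
wrist_force: [-0.5, -0.7, -1.5]
gripper_width: 0.0357
grasp_force: 40.0
```

Request:
{"name": "apply_moves", "arguments": {"commands": [0,0,0.002,0,255,0,0,0.001,0,255,0,0,0,0,255]}}

```text
time_s: 9.3
eef_pos: [0.5049, 0.3274, 0.1179]
ee_rot: [-0.139, 0.99, 0.0, 0.0]
wrist_force: [-1.8, -1.6, 4.6]
gripper_width: 0.0354
grasp_force: 40.0
```

Request:
{"name": "apply_moves", "arguments": {"commands": [0,0,-0.001,0,60,0,0,0,0,60,0,0,0,0,60,0,0,0,0,60,0,0,0,0,60,0,0,0,0,60]}}

```text
time_s: 9.9
eef_pos: [0.5047, 0.3272, 0.1179]
ee_rot: [-0.139, 0.99, -0.0, -0.0]
wrist_force: [-0.2, 0.3, 0.4]
gripper_width: 0.0715
grasp_force: 0.0
```

Run:
```python
from h import *
plan([.505,.327,.14],196)
i=save('wrist','w7.png')
cv2.imwrite('pics/w7c.png',cv2.resize(i[120:340,176:396,::-1],(560,560),interpolation=2))
```

```text
t 9.9 yaw -164.0 tcp [0.5047 0.3272 0.1179] shift mm [ -0.3  -0.3 -22.1] turn -0.0
```

View pics/w7c.png

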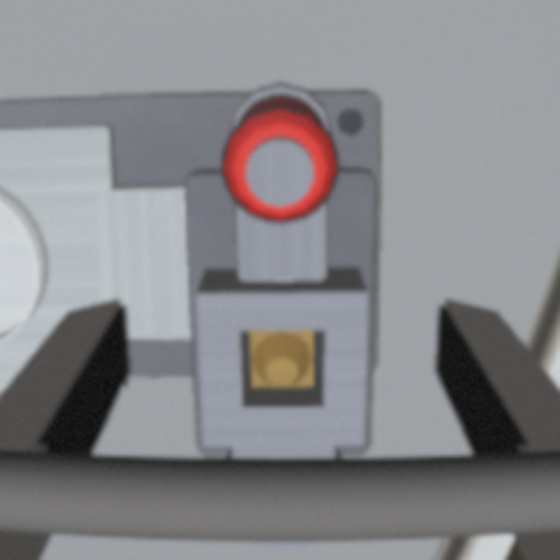

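Request:
{"name": "apply_moves", "arguments": {"commands": [0,0,-0.022,0,60,0.025,0,0,0,60,0.0245,0,0,0,60,0,0,0,0,60,0,0,0,0,255,0,0,0,0,255,0,0,0,0,255,0,0,0,0,255,0,0,0,0,255,0,0,0,0,255], "squeeze": 20}}

```text
time_s: 10.95
eef_pos: [0.4572, 0.3136, 0.1398]
ee_rot: [-0.139, 0.99, 0.0, -0.0]
wrist_force: [-0.1, -0.0, 1.0]
gripper_width: 0.0276
grasp_force: 0.0
```

Run:
```python
from h import *
a=np.radians(np.arange(0,481,15));q=50*np.stack([np.cos(a),np.sin(a)],1);print(np.round(np.diff(q,axis=0)[:24],1).tolist())
```

```text
[[-1.7, 12.9], [-5.0, 12.1], [-7.9, 10.4], [-10.4, 7.9], [-12.1, 5.0], [-12.9, 1.7], [-12.9, -1.7], [-12.1, -5.0], [-10.4, -7.9], [-7.9, -10.4], [-5.0, -12.1], [-1.7, -12.9], [1.7, -12.9], [5.0, -12.1], [7.9, -10.4], [10.4, -7.9], [12.1, -5.0], [12.9, -1.7], [12.9, 1.7], [12.1, 5.0], [10.4, 7.9], [7.9, 10.4], [5.0, 12.1], [1.7, 12.9]]
```

Request:
{"name": "apply_moves", "arguments": {"commands": [0,0,0,0,255,0,0,0,0,255,0,0,0,0,255,0,0,0,0,255,-0.0017,0.0129,0,0,255,-0.005,0.0121,0,0,255,-0.0079,0.0104,0,0,255,-0.0104,0.0079,0,0,255,-0.0121,0.005,0,0,255,-0.0129,0.0017,0,0,255]}}

```text
time_s: 11.95
eef_pos: [0.4898, 0.3753, 0.1395]
ee_rot: [-0.14, 0.99, -0.002, -0.002]
wrist_force: [-3.1, -6.6, 3.5]
gripper_width: 0.0175
grasp_force: 20.0
```

Run:
```python
from h import *
R=Rot.from_euler('z',-164,degrees=True).as_matrix()@np.diag([1,-1,-1])
plan(np.array([.505,.327,.14])+R@[0,.05,0])
s=status.observe();print(s['gripper_width'],s['grasp_force'],s['wrist_force'])
i=save('side','s2.png');cv2.imwrite('pics/s2c.png',cv2.resize(i[100:260,190:340,::-1],(560,597),interpolation=2))
```

```text
t 11.95 yaw -163.9 tcp [0.4898 0.3753 0.1395] shift mm [-1.3 -0.6 -0.5] turn 0
0.017457745934786963 20.017608933267184 [-3.14019882 -6.57656919  3.50680198]
```

View pics/s2c.png

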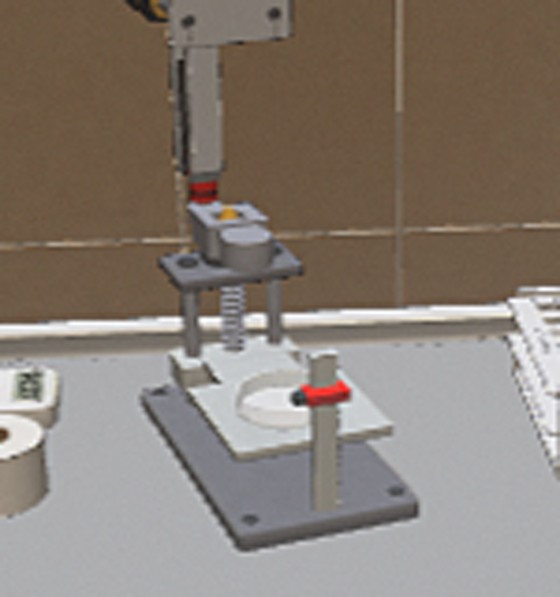

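Request:
{"name": "apply_moves", "arguments": {"commands": [-0.0129,-0.0017,0,0,255,-0.0121,-0.005,0,0,255,-0.0104,-0.0079,0,0,255,-0.0079,-0.0104,0,0,255,-0.005,-0.0121,0,0,255,-0.0017,-0.0129,0,0,255,0.0017,-0.0129,0,0,255,0.005,-0.0121,0,0,255,0.0079,-0.0104,0,0,255,0.0104,-0.0079,0,0,255,0.0121,-0.005,0,0,255,0.0129,-0.0017,0,0,255]}}

```text
time_s: 13.2
eef_pos: [0.5228, 0.2809, 0.1406]
ee_rot: [-0.139, 0.99, 0.001, 0.004]
wrist_force: [5.9, 0.4, -4.3]
gripper_width: 0.0173
grasp_force: 20.0
```

```bash
cat > lv.py <<'E'
from h import *
import sys
ph=np.radians(float(sys.argv[1]))
R=Rot.from_euler('z',-164,degrees=True).as_matrix()@np.diag([1,-1,-1])
plan(np.array([.505,.327,.14])+R@[.05*np.cos(ph),.05*np.sin(ph),0])
s=status.observe();print(s['gripper_width'],s['grasp_force'],s['wrist_force'])
for cam in('side','top'):
  viewer.get_image(cam)
  for n in ['crank','drive','platform_top','pointer']: print(cam,n,[(np.round(d['pixel'],1).tolist(),round(d['conf'],2)) for d in landmark_of(cam,n)])
E
python3 lv.py 270
```

```text
t 13.2 yaw -164.0 tcp [0.5228 0.2809 0.1406] shift mm [ 4.4 -0.8  0.5] turn 0
0.01734289812368815 20.004736678674817 [ 5.91750227  0.35558262 -4.29402302]
side crank [([248.4, 164.9], 0.56)]
side drive [([250.5, 163.5], 0.43)]
side platform_top [([264.2, 203.9], 0.97)]
side pointer [([276.3, 205.5], 0.53)]
top crank []
top drive []
top platform_top [([217.5, 211.3], 0.71)]
top pointer [([243.9, 202.0], 0.38)]
```

```bash
cat >> h.py <<'E'
def zside(px,xy):
    "height of a point at known xy, nearest to the side ray in the ray's vertical plane"
    o,d=ray('side',px); t=((np.array(xy)-o[:2])@d[:2])/(d[:2]@d[:2]); return o[2]+t*d[2]
E
python3 - <<'E'
from h import *
pxy=atz('top',(220,214),.045)[:2]; print('plat xy',pxy, 'start',zside((268,210),pxy),'now',zside((264.2,203.9),pxy), atz('top',(217.5,211.3),.0675)[:2])
for t in((245,201),(249.2,202.1)):
  qxy=atz('top',t,.08)[:2]; print('ptr xy',qxy,[zside(p,qxy) for p in((278,205),(276.9,204.9),(276.3,205.5))])
E
```

```text
plat xy [0.52603765 0.23189088] start 0.04652342730969211 now 0.06061833132298372 [0.53024096 0.23446334]
ptr xy [0.5496778  0.17888235] [np.float64(0.08085003528972484), np.float64(0.08110494575355814), np.float64(0.07985125105623542)]
ptr xy [0.5474681  0.17058866] [np.float64(0.08465386927715934), np.float64(0.08490411836016476), np.float64(0.08366209258346197)]
```

Request:
{"name": "apply_moves", "arguments": {"commands": [0.0129,0.0017,0,0,255,0.0121,0.005,0,0,255,0.0104,0.0079,0,0,255,0.0079,0.0104,0,0,255,0.005,0.0121,0,0,255,0.0017,0.0129,0,0,255,-0.0017,0.0129,0,0,255,-0.005,0.0121,0,0,255,-0.0079,0.0104,0,0,255,-0.0104,0.0079,0,0,255,-0.0121,0.005,0,0,255,-0.0129,0.0017,0,0,255]}}

```text
time_s: 14.9
eef_pos: [0.4877, 0.3745, 0.1395]
ee_rot: [-0.14, 0.99, -0.002, -0.004]
wrist_force: [-3.7, -4.6, 4.1]
gripper_width: 0.0175
grasp_force: 20.0
```

Request:
{"name": "apply_moves", "arguments": {"commands": [0,0,0,0,255,0,0,0,0,255]}}

```text
time_s: 15.1
eef_pos: [0.4899, 0.3751, 0.1397]
ee_rot: [-0.139, 0.99, -0.0, -0.001]
wrist_force: [-0.7, -2.4, 2.8]
gripper_width: 0.018
grasp_force: 20.0
```

```bash
python3 lv.py 90
python3 - <<'E'
from h import *
i=save('side','s3.png')
d=landmark_of('side','platform_top')[0]['pixel'];print(d,zside(d,(.528,.232)))
# platform edge/clip rows near post: print column brightness profile
for x in (252,262,285,292): print(x,i[190:232,x].mean(1).astype(int).tolist())
r=i.astype(int);m=(r[...,0]>120)&(r[...,1]<60)&(r[...,2]<60);m[:,:260]=0;m[:,300:]=0;m[:195]=0;m[220:]=0;ys,xs=np.nonzero(m);print('clip',xs.min(),xs.max(),ys.min(),ys.max(),xs.mean(),ys.mean())
E
```

```text
t 15.1 yaw -164.0 tcp [0.4899 0.3751 0.1397] shift mm [-1.3 -0.4 -0.3] turn 0
0.018031600834286423 20.00802299240604 [-0.68609954 -2.39734274  2.78170533]
side crank [([249.2, 167.0], 0.84)]
side drive [([250.3, 165.8], 0.49)]
side platform_top [([266.5, 197.0], 0.98)]
side pointer [([277.3, 205.6], 0.51)]
top crank [([168.0, 225.1], 0.66)]
top drive []
top platform_top [([217.8, 211.0], 0.8)]
top pointer [([243.9, 199.4], 0.4)]
[267.1, 195.5] 0.07916185961886846
252 [212, 205, 177, 190, 190, 184, 183, 200, 200, 199, 197, 197, 199, 197, 201, 202, 197, 146, 102, 107, 123, 128, 130, 129, 130, 128, 127, 129, 130, 128, 129, 129, 127, 126, 128, 129, 128, 130, 126, 130, 131, 131]
262 [183, 227, 222, 221, 222, 227, 203, 205, 207, 208, 185, 177, 200, 198, 201, 208, 130, 117, 112, 132, 133, 131, 129, 126, 127, 126, 129, 131, 128, 127, 128, 129, 130, 129, 129, 128, 125, 127, 126, 130, 129, 129]
285 [153, 205, 210, 206, 203, 204, 203, 204, 204, 205, 206, 211, 124, 113, 117, 185, 181, 176, 176, 171, 175, 174, 176, 178, 163, 134, 124, 128, 131, 129, 130, 131, 130, 131, 131, 130, 129, 131, 127, 131, 129, 130]
292 [120, 155, 175, 174, 172, 172, 170, 192, 211, 208, 211, 115, 116, 127, 180, 174, 172, 173, 173, 172, 175, 175, 172, 174, 174, 173, 174, 174, 173, 175, 176, 177, 163, 135, 123, 128, 131, 130, 129, 130, 133, 132]
clip 271 282 203 208 276.925 205.475
```

Request:
{"name": "apply_moves", "arguments": {"commands": [0,0,0,0,150,0,0,0,0,150,0,0,0,0,150,0,0,0,0,150,0,0,-0.02,0,150,0,0,-0.03,0,150,0,0,-0.04,0,150,0,0,-0.03,0,150,0,0,0,0,150,0,0,0,0,150]}}

```text
time_s: 16.7
eef_pos: [0.4918, 0.3756, 0.2605]
ee_rot: [-0.139, 0.99, 0.0, 0.001]
wrist_force: [-0.6, 0.4, -0.4]
gripper_width: 0.0388
grasp_force: 0.0
```

```bash
python3 lv.py 90
python3 - <<'E'
from h import *
viewer.get_image('wrist');c=viewer.get_calibration('wrist')
for n,z in(('crank',.111),('pointer',.082),('platform_top',.082)):
  for d in landmark_of('wrist',n): print(n,d,atz('wrist',d['pixel'],z,c))
print(tri([ray('side',(276.9,205.3)),ray('top',(248.2,201.5))]), zside((249,166.5),(.505,.327)))
E
```

```text
t 16.7 yaw -164.0 tcp [0.4918 0.3756 0.2605] shift mm [  0.9  -0.5 120.5] turn 0
0.038786954269143484 0.0 [-0.55621231  0.41766337 -0.36041972]
side crank [([248.3, 163.9], 0.91)]
side drive [([250.2, 163.7], 0.65)]
side platform_top [([265.9, 198.1], 0.7)]
side pointer [([275.1, 204.1], 0.42)]
top crank [([164.3, 222.8], 0.92)]
top drive [([166.8, 221.9], 0.46)]
top platform_top [([218.8, 211.3], 0.91), ([168.7, 223.1], 0.2)]
top pointer [([242.8, 199.7], 0.38)]
crank {'pixel': [240.4, 202.2], 'conf': 0.67} [0.50190909 0.32829674 0.111     ]
pointer {'pixel': [117.9, 200.1], 'conf': 0.72} [0.54759302 0.17517776 0.082     ]
(array([0.55040503, 0.17240075, 0.08296768]), [np.float64(0.001980923911291234), np.float64(0.001980923911291089)]) 0.10945219936869893
```

Run:
```python
from h import *
a=cv2.imread('pics/s3.png',0);b=save('side','s4.png')
b=cv2.cvtColor(b,cv2.COLOR_RGB2GRAY)
for (x0,x1,y0,y1) in((243,265,150,176),(240,300,190,212)):
  t=a[y0:y1,x0:x1];r=cv2.matchTemplate(b[y0-8:y1+8,x0-8:x1+8],t,cv2.TM_CCOEFF_NORMED);print(r.max(),np.array(np.unravel_index(r.argmax(),r.shape))-8)
```

```text
0.98762816 [0 0]
0.99919975 [0 0]
```

Neither the hub nor the platform moved during the release, so I'm handing in.

```bash
python3 -c "
from h import *
print(ticket.close_job())"
```

```text
the job is handed in; nothing more can be done
None
```

The red-gripped crank sits fully down on the spindle's square, the platform is wound to about 82 mm against the pointer at about 83 mm, and the job is handed in at about 17 s with no verdict returned; I viewed 11 pictures, one over the limit of 10.

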